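Put the scraper away, shut the drawer and pin it

ROBOT

A 6-joint arm with a two-finger parallel gripper is mounted at the origin on the work surface. World frame = base frame: x ahead of the robot, y to its left, z up, the work surface at z = 0. Lengths are in mm, angles in rad, forces in N, time in s.
With the tool pointing down it reaches from about 300 to 775 mm from the base axis. Payload 14.6 kg.
Tool frame: the origin (TCP) lies at the very end of the fingers, on their centre line; the grasp point (between the pads) lies 19 mm behind it; z points along the fingers, y is the line along which they close (so a half turn about z gives the same grasp; the last joint's range is limited). The gripper opens to 85 mm and grips with 20 to 120 N. Pads are 22 mm wide; open, the fingers measure 114 mm over their backs; the gripper's body (76 mm by 85 mm) begins 54 mm behind the grasp point. The pads swing forward as they close: fully open they stand 13 mm farther back than shut.
Start: joints at [1.23, 0.3, 1.521, -0, 1.321, -0.067], TCP at [148.713, 529.503, 231.281] pointing down, gripper open.
Joint ranges: [-3.03, 3.03], [-0.79, 2.21], [0.23, 2.52], [-1.04, 4.18], [0, 3.07], [-2.55, 2.55]. Speed limits (rad/s): [2.22, 2.22, 2.57, 3.14, 3.14, 3.14].

INTERFACE

Orientations are given as a unit quaternion [w, x, y, z].
In Python, from workcell import r, snapshot, get_calibration gives the robot as it stands. Calls block until the motion is done:
- r.move_to(position, orientation): joint-space move of the TCP to a pose.
- r.move_straight(position, ori=None, max_speed=150): straight line of the TCP; ori=None keeps the orientation; max_speed is the mean speed in mm/s.
- r.goto_joints(angles): joint-space move.
- r.move_gripper(opening, grip_force=None): opening from 0.0 (shut) to 1.0 (fully open); grip_force is the grip in N (None keeps the last); returns when the fingers have stopped.
- r.dwell(seconds).
- r.inverse_kinematics(position, orientation): joint angles nearest the present ones, or None.
- r.sense(): the state.
- snapshot(name): name is "side" or "top" or "wrist"; returns the picture (384x512x3 uint8, blue, green, red); there is no depth.
- get_calibration(name): a dict with "fovy" (degrees; the focal length in pixels is half the picture's height over the tangent of half this angle, whatever the lens; pixels are square), "cx", "cy" (the principal point, pixels), "xyz" and "rotation" of the camera in the world. Camera axes: x right, y up, looking along -z (the intrinsics and any distortion apply to the point x, -y, -z); pixel columns grow to the right and rows downward; lengths in mm; the calibration is good to about 2 mm. A picture is of the moment at which its call begins: read the wrist's pose just before it. get_calibration takes no time and is no camera call; for the wrist camera it gives the pose at the moment of the call.
A pose or a line that the arm cannot do raises r.PlanningError and nothing moves.
- r.finish_job(): hands the job in; it is judged then, once.
The state is a dict: "time": time; "q": joint angles; "joint_velocities": joint speeds; "tau": joint torques, N m; "eef_pos": TCP position; "orientation": TCP orientation; "ft_force": force on the tool from outside, world axes, zero at the start; "wrist_torque": the same for the moment, N m; "finger_gap": opening from 0.0 (shut) to 1.0 (fully open); "finger_force": force on a finger pad.
Only numpy, scipy, OpenCV 4.12 (cv2) and the standard library are available. Lean on these libraries where they do the work, as an engineer would, in place of code of your own. Each camera call takes 0.05 s, during which the arm holds its last target. There are 200 camera calls.

TASK

Put the square-handled scraper away: draw it out from under the low riser by its handle end and let go of it on the bench, then take it again by the middle and lay it flat in the fitted recess of the open drawer (either way round). Push the drawer fully shut and lock it by putting the loose pin down through the holes of the cabinet's ear and the drawer's tongue until its head sits on the ear. Leave everything else on the bench where it is.

Things in the scene. Friction and masses are not known exactly. Their poses are not given: they have to be found in the camera images.
- scraper: tool to put away, lying flat: square wooden handle 26 x 26 x 120 mm, flat steel blade 70 x 20 x 5 mm in line at mid height; 190 mm long, 130 g. Origin under the middle of the length (balance point; handle runs from x = -95 to +25 mm), 13 mm below its axis; x from handle to blade, z up. At the start 50 to 70 mm of handle stands out of the riser, towards the robot
- scraper_end (a point): centre of the handle's end face, 95 mm from the scraper's middle
- scraper_tip (a point): the blade's end, 95 mm on the other side
- scraper_mid (a point): point on the handle's axis at the middle of the length: where to take it the second time
- riser: fixed low dark wooden shelf, 240 mm wide (y), 170 mm deep, top at 60 mm, open at the front with 44 mm clear height under its board. Origin at bench level in the middle of its front edge; x points inwards, away from the opening
- cabinet: fixed low plywood cabinet with one drawer, 250 mm wide (y), 190 mm deep, 82 mm high. Origin at bench level in the middle of its front; x points into the cabinet, the drawer opens to -x. A flat ear 12 mm thick, 50 mm wide, 40 mm long stands out from the top board's front edge, 70 mm to the +y side
- drawer (a joint): opening of the drawer in m: 0 fully shut, 0.175 fully out; it stays where it is left (friction 1.5 N)
- recess (a point): on the drawer's floor (18 mm above the bench), middle of the recess: a channel 32 mm wide, 210 mm long along y (across the drawer) between blocks 28 mm high; a finger gap 60 mm wide (y) crosses its middle, 140 mm long (x): only there have fingers room. Drawer front 64 mm high above the bench, other walls 60 mm. Moves with the drawer; axes as the cabinet's
- drawer_front (a point): point on the outer face of the drawer's front panel, 45 mm above the bench, 40 mm to the -y side of the middle, a free place to push it shut towards +x (cabinet axes). 70 mm to the +y side of the panel's middle stands a tongue: 50 mm wide (y), 16 mm thick (46 to 62 mm above the bench), 46 mm out, with a 16 mm upright hole 20 mm out that comes under the ear's hole when shut
- lock_hole (a point): mouth of the ear's upright 14 mm hole, on the ear's upper face, 82 mm above the bench; axes as the cabinet's
- pin: loose lock pin, upright in its stand at the start: steel shank 10 mm thick and 50 mm long with a tapered foot, wooden cylindrical head 26 mm across and 30 mm high on top; 80 mm long. Origin at the shank's foot, z up towards the head
- pin_shoulder (a point): underside of the pin's head, on its axis, 50 mm above the foot
- pin_stand: fixed wooden block 50 x 50 x 55 mm with a 14 mm hole from the top that holds the pin, the head sitting on it. Origin at the centre of its underside
- spool: bystander: turned wooden spool standing, 64 mm across, 80 mm high; origin at its foot
- gouge: bystander: round-handled gouge lying, 250 mm long; origin near its middle, below
- mallet: bystander: wooden mallet lying, head 66 x 100 mm, handle 150 mm to its -x; origin under the head
- bowl: bystander: small turned bowl 90 mm across, 45 mm high, on the riser
- tape: bystander: roll of tape 90 mm across, 24 mm high, lying on the cabinet
- glue: bystander: glue bottle 56 mm across, 140 mm high; origin at its foot
- blank: bystander: round wood blank 70 mm across, 60 mm high; origin at its foot
Not all that is in view belongs to the job. Leave any turquoise look-alike of the scraper alone.

How it is judged (in metres and radians):
On the way, in this order (a step that is already met when the one before it is completed fails the run):
1. the scraper lies on the bench, wholly out of the riser, and is let go (x of scraper_tip in the frame of riser below 0 m and height (world z) of scraper below 0.006 m and angle between scraper's own z axis and vertical below 0.1 rad and contact force between the fingers and scraper below 0.1 N and linear speed of scraper below 0.02 m/s), for 0.1 s.
2. it is held by the middle, lifted from the bench (height (world z) of scraper above 0.03 m and contact force between the fingers and scraper above 0.5 N and distance between the grasp point and scraper_mid below 0.045 m), for 0.1 s.
3. it lies in the drawer's recess, let go (x of scraper in the frame of recess between -0.008 and 0.008 m and y of scraper in the frame of recess between -0.015 and 0.015 m and z of scraper in the frame of recess between -0.006 and 0.006 m and angle between the x axis of scraper and the y axis of recess, either way round below 0.12 rad and angle between scraper's own z axis and vertical below 0.12 rad and contact force between the fingers and scraper below 0.1 N), for 0.2 s.
4. the drawer is fully shut with the scraper in its recess (x of scraper in the frame of recess between -0.008 and 0.008 m and y of scraper in the frame of recess between -0.015 and 0.015 m and z of scraper in the frame of recess between -0.006 and 0.006 m and angle between the x axis of scraper and the y axis of recess, either way round below 0.12 rad and angle between scraper's own z axis and vertical below 0.12 rad and value of joint drawer below 0.004 m), for 0.2 s.
5. the pin is down through both holes, its head on the ear (horizontal distance between pin_shoulder and lock_hole below 0.005 m and z of pin_shoulder in the frame of lock_hole between -0.004 and 0.004 m and angle between pin's own z axis and vertical below 0.15 rad and value of joint drawer below 0.004 m), for 0.2 s.
At the end, for the whole second after the job is handed in: The scraper lies flat in the recess (within 8 mm across, 15 mm along, 6 mm in height and 0.12 rad), the drawer is shut to within 4 mm, the pin stands in the ear's hole within 5 mm sideways and 0.15 rad with its head's underside within 4 mm of the ear, all released and at rest (all of step 3 and all of step 5 and contact force between the fingers and pin below 0.1 N and linear speed of each of scraper, pin below 0.02 m/s); the robot touches nothing.
It fails at once if another thing on the bench (spool, gouge, mallet, bowl, tape, glue bottle, wood blank) is moved by more than 30 mm (distance of any of spool, gouge, mallet, bowl, tape, glue, blank from where it was at the start of the episode above 0.03 m).
It also fails if it takes over 72 s, if anything falls off the work surface, if the arm or the gripper's body presses on something with over 40 N, if the wrist force passes 120 N, or if a joint passes its speed limit or range.

## Working session

There is one attempt and no reset: what is moved stays moved. The work goes in short steps, each a Python script; the robot and the scene stay as the last script left them, time stands still between calls to the robot, and variables do not carry over. Pictures are saved under pics/ and viewed, at most 10 in all, crops included, and the job is handed in when it is done.

```bash
ls; mkdir -p pics; python3 - <<'E'
from workcell import r, snapshot, get_calibration
import cv2
for n in ("side","top","wrist"):
    c=get_calibration(n); print(n,c)
    cv2.imwrite(f"pics/{n}0.png",snapshot(n))
s=r.sense(); print(s)
E
```

```text
pics
side {'fovy': 46.091052557491224, 'cx': 255.73885431084673, 'cy': 192.23672787692314, 'xyz': array([-118.49488103, -764.1441839 ,  942.60037575]), 'rotation': array([ 0.8471356 ,  0.39690569, -0.14765496, -0.32097534])}
top {'fovy': 46.08883635940876, 'cx': 253.5164454908556, 'cy': 190.35523237901933, 'xyz': array([ 285.67954411,  -19.24626956, 1406.8446464 ]), 'rotation': array([ 0.71896351,  0.07154217, -0.06995633, -0.6878076 ])}
wrist {'fovy': 58.27330801148711, 'cx': 250.97996305136138, 'cy': 187.6231250607842, 'xyz': array([ 83.55434657, 547.65170573, 372.5784448 ]), 'rotation': array([ 0.78947197, -0.10717476, -0.0808032 ,  0.59893107])}
{'time': 0.15, 'q': array([ 1.23039847e+00,  3.00337215e-01,  1.52144869e+00,  9.38234723e-06,
        1.32068096e+00, -6.65856085e-02]), 'joint_velocities': array([ 0.00172765, -0.0021914 , -0.0017705 , -0.00139478, -0.00021317,
        0.00083687]), 'tau': array([ 1.07141520e-04, -5.43670607e+01, -3.61877310e+01, -4.32682634e-05,
        3.26756468e-03, -5.25878093e-06]), 'eef_pos': array([148.65565394, 529.34513527, 230.85076232]), 'orientation': array([-9.27858436e-05,  1.36479984e-01,  9.90642732e-01, -4.27169017e-04]), 'ft_force': array([ 0.47762826, -0.13257485, -0.21741855]), 'wrist_torque': array([-0.05303856, -0.0114989 , -0.01415398]), 'finger_force': 0.0, 'finger_gap': 0.9950165015619676}
```

View pics/top0.png

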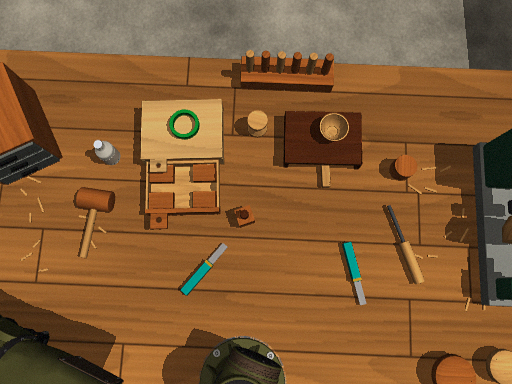

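View pics/side0.png

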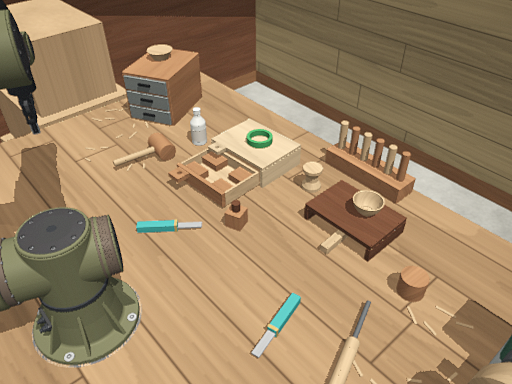

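Candidates in the top view: the scraper is the wooden handle end at (325,176), coming out of the dark riser (front edge at row ~165). The two turquoise look-alikes are at (204,268) and (355,272), and the gouge handle is at (410,262). I choose (325,176). The drawer's finger gap is at about (183,186), the pin head at (243,214), and the ear at (158,165) with the tongue at (158,220).

```bash
cat > h.py <<'E'
from workcell import r, snapshot, get_calibration
import numpy as np, cv2
from scipy.spatial.transform import Rotation as R
def cam(c):
    f=192/np.tan(np.radians(c["fovy"])/2); q=np.array(c["rotation"])
    return f,R.from_quat(q[[1,2,3,0]]).as_matrix(),np.array(c["xyz"])
def ray(c,uv,z):
    f,M,o=cam(c); uv=np.atleast_2d(np.array(uv,float))
    d=np.c_[(uv[:,0]-c["cx"])/f,-(uv[:,1]-c["cy"])/f,-np.ones(len(uv))]@M.T
    return o+d*((z-o[2])/d[:,2])[:,None]
def proj(c,P):
    f,M,o=cam(c); p=(np.atleast_2d(P)-o)@M
    return np.c_[c["cx"]+f*p[:,0]/-p[:,2],c["cy"]+f*p[:,1]/p[:,2]]
def down(a,tilt=0):
    """tool pointing down, closing line (tool y) along world direction a (rad)"""
    y=np.array([np.cos(a),np.sin(a),0]); z=np.array([0,0,-1.]); x=np.cross(y,z)
    q=R.from_matrix(np.c_[x,y,z]).as_quat(); return q[[3,0,1,2]]
def best(p,a):
    """of the two equivalent yaws, the one nearest in joint 6 to mid-range"""
    c=[(abs(j[5]),down(b)) for b in (a,a+np.pi) if (j:=r.inverse_kinematics(list(p),list(down(b)))) is not None]
    return min(c,key=lambda t:t[0])[1] if c else None
def shot(n,name):
    c=get_calibration(n); im=snapshot(n); cv2.imwrite(f"pics/{name}.png",im)
    np.save(f"pics/{name}.npy",c,allow_pickle=True); return c,im
def load(name): return np.load(f"pics/{name}.npy",allow_pickle=True).item(),cv2.imread(f"pics/{name}.png")
E
python3 - <<'E'
from h import *
c=get_calibration("top")
for n,uv,z in [("scr end",(326,187),26),("scr riser",(324,166),26),("riserL",(284,163),60),("riserR",(361,167),60),("gap",(183,186),18),("pin",(243,214),85),("ear",(157,163),82),("tongue",(158,220),62),("cabL",(140,159),82),("cabR",(222,159),82),("spool",(258,118),80),("tapec",(183,124),100)]:
    print(n,ray(c,uv,z)[0].round())
s=r.sense(); q=s["orientation"]; M=R.from_quat(q[[1,2,3,0]]).as_matrix()
w=get_calibration("wrist"); f,W,o=cam(w); print("cam in tool",M.T@(o-s["eef_pos"]),"look",M.T@W@[0,0,-1],"right",M.T@W@[1,0,0])
for p,a in [((480,-195,30),np.pi/2),((500,170,60),0),((430,-10,60),0)]:
    for da in (0,np.pi): 
        j=r.inverse_kinematics(list(p),list(down(a+da))); print(p,a+da,None if j is None else np.round(j,2))
E
```

```text
scr end [ 587. -236.   26.]
scr riser [ 654. -229.   26.]
riserL [ 649. -100.   60.]
riserR [ 647. -338.   60.]
gap [572. 212.  18.]
pin [481.  18.  85.]
ear [626. 286.  82.]
tongue [455. 272.  62.]
cabL [636. 338.  82.]
cabR [648.  90.  82.]
spool [784. -14.  80.]
tapec [747. 213. 100.]
cam in tool [ 6.76350452e+01 -9.14030965e-02 -1.41803184e+02] look [-2.66090034e-01  4.82937703e-04  9.63948059e-01] right [ 9.35695895e-04  9.99999533e-01 -2.42708227e-04]
(480, -195, 30) 1.5707963267948966 [-0.46  0.49  1.78 -0.    0.87 -2.03]
(480, -195, 30) 4.71238898038469 [-0.46  0.49  1.78 -0.    0.87  1.11]
(500, 170, 60) 0 [ 0.26  0.46  1.74 -0.    0.94  0.26]
(500, 170, 60) 3.141592653589793 None
(430, -10, 60) 0 [-0.11  0.28  2.01 -0.    0.86 -0.11]
(430, -10, 60) 3.141592653589793 None
```

```bash
python3 - <<'E'
from h import *
r.move_to([560,190,260],list(down(0)))
shot("wrist","w1")
r.move_to([540,-225,200],list(down(np.pi/2)))
c,im=shot("wrist","w2")
print(r.sense()["time"],r.sense()["eef_pos"])
cv2.imwrite("pics/w1b.png",cv2.resize(cv2.imread("pics/w1.png"),(800,600),interpolation=cv2.INTER_CUBIC))
E
```

```text
4.1583 [ 540.23696732 -224.50592816  200.10512039]
```

View pics/w1b.png

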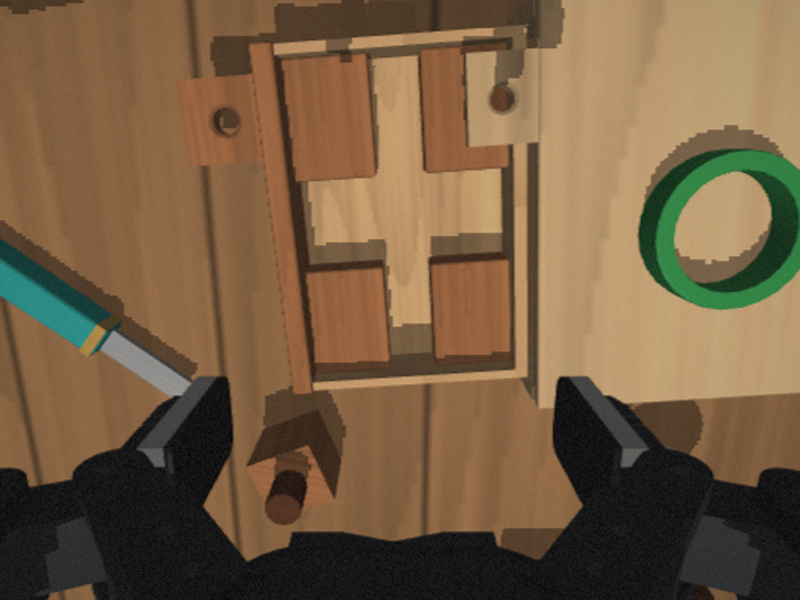

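View pics/w2.png

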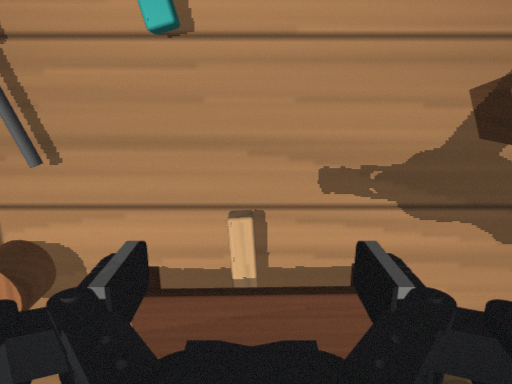

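w2 shows the handle's pale top face from about (240,213) to (246,278), going under the riser edge at row ~290. There is no turquoise on it, so this is the scraper. w1 (enlarged 800×600) shows the ear hole at (503,98), the tongue hole at (228,121), the four block inner corners around (377,177), (427,172), (384,262) and (431,257), and the pin at (285,505).

```bash
python3 - <<'E'
from h import *
c,im=load("w2")
hsv=cv2.cvtColor(im,cv2.COLOR_BGR2HSV); g=cv2.cvtColor(im,cv2.COLOR_BGR2GRAY)
roi=np.zeros_like(g); roi[195:285,200:290]=1
m=((g>140)&(roi>0)).astype(np.uint8); 
print("handle vals",im[245,244],im[215,240],"wood",im[245,300])
cs,_=cv2.findContours(m,0,2); k=max(cs,key=cv2.contourArea); 
box=cv2.boxPoints(cv2.minAreaRect(k)); print(box.round(1),cv2.contourArea(k))
print("z26",ray(c,box,26).round(1)[:,:2].tolist())
# per-row edges
rows=[(v,*np.where(m[v])[0][[0,-1]]) for v in range(215,280,8) if m[v].any()]
mid=ray(c,[((a+b)/2,v) for v,a,b in rows],26)[:,:2]
wid=[np.linalg.norm(np.diff(ray(c,[(a-.5,v),(b+.5,v)],26),axis=0)) for v,a,b in rows]
print(mid.round(1).tolist(),np.round(wid,1)); p=np.polyfit(mid[:,0],mid[:,1],1); print("yaw",np.arctan(p[0]))
c,im=load("w1"); g=cv2.cvtColor(im,cv2.COLOR_BGR2GRAY); s=512/800
t=(cv2.TERM_CRITERIA_EPS+cv2.TERM_CRITERIA_MAX_ITER,40,.01)
raw=np.float32([(377,178),(427,172),(384,265),(431,258)])*s
sp=cv2.cornerSubPix(g,raw.reshape(-1,1,2).copy(),(3,3),(-1,-1),t)[:,0]
print(raw.round(1).tolist(),sp.round(1).tolist()); P=ray(c,sp,46); print("corners",P[:,:2].round(1).tolist(),"centre",P.mean(0).round(1),ray(c,raw,46).mean(0).round(1))
def hole(u,v,z):
    x,y=int(u*s),int(v*s); w=g[y-14:y+15,x-14:x+15]; T=cv2.threshold(w,0,255,cv2.THRESH_OTSU+cv2.THRESH_BINARY_INV)[1]
    n,l,st,ct=cv2.connectedComponentsWithStats(T); i=min(range(1,n),key=lambda i:np.hypot(*(ct[i]-14))); 
    q=ct[i]+[x-14,y-14]; bx=st[i]; q2=[x-14+bx[0]+(bx[2]-1)/2,y-14+bx[1]+(bx[3]-1)/2]; Z=ray(c,[q,q2],z)[:,:2]; print("hole",q,q2,bx,Z.round(1).tolist()); return Z[1]
e=hole(503,98,82); h=hole(228,121,62); d=e-h; print("opening",np.linalg.norm(d),"yaw",np.arctan2(d[1],d[0]))
pan=ray(c,np.array([(262,45),(300,390)])*s,64)[:,:2]; dd=pan[0]-pan[1]; print("panel yaw",np.arctan2(dd[1],dd[0])-np.pi/2, pan.round(1).tolist())
ce=ray(c,np.array([(538,60),(540,405)])*s,82)[:,:2]; print("cabfront",ce.round(1).tolist())
E
```

```text
handle vals [113 159 202] [52 73 92] wood [ 84 124 169]
[[225.8 219. ]
 [251.1 217.3]
 [255.2 277.1]
 [229.9 278.8]] 1351.0
z26 [[591.7, -248.9], [589.8, -224.2], [655.0, -220.0], [657.0, -245.9]]
[[595.8, -236.1], [604.2, -231.2], [612.7, -230.3], [621.4, -234.3], [630.1, -233.9], [639.0, -232.9], [648.0, -232.4]] [24.5 87.7 78.4 25.  24.1 24.3 23.5]
yaw 0.016107461096427186
[[241.3000030517578, 113.9000015258789], [273.29998779296875, 110.0999984741211], [245.8000030517578, 169.60000610351562], [275.79998779296875, 165.10000610351562]] [[240.60000610351562, 110.9000015258789], [270.5, 108.69999694824219], [246.60000610351562, 169.39999389648438], [273.29998779296875, 165.89999389648438]]
corners [[548.8, 240.4], [579.0, 242.7], [554.9, 180.1], [582.9, 183.9]] centre [566.4 211.8  46. ] [567.7 210.9  46. ]
hole [321.31230284  60.21135647] [np.float64(322.0), np.float64(59.5)] [  6   0  19  24 317] [[620.7, 285.7], [621.2, 286.3]]
hole [144.0041841   77.21338912] [np.float64(144.0), np.float64(78.0)] [  4   6  19  19 239] [[458.7, 272.0], [458.6, 271.3]]
opening 163.317868800347 yaw 0.09220855786837134
panel yaw 0.05800355593308493 [[483.9, 313.6], [496.6, 96.2]]
cabfront [[639.5, 303.4], [656.3, 94.4]]
```

```bash
python3 - <<'E'
from h import *
yaw=0.068; u=np.array([np.cos(yaw),np.sin(yaw),0]); end=np.array([589,-236.6,0])
q=list(down(np.pi/2+yaw)); g=end+20*u
r.move_to(list(g+[0,0,70]),q); r.move_straight(list(g+[0,0,5]),q,120)
r.move_gripper(0.0,60); s=r.sense(); print(s["time"],s["finger_gap"],s["finger_force"],s["ft_force"])
r.move_straight(list(g-158*u+[0,0,5]),q,80)
s=r.sense(); print(s["time"],s["finger_gap"],s["finger_force"],s["ft_force"],s["eef_pos"])
r.move_gripper(0.6); r.dwell(0.25)
p=g-158*u+[0,0,5]; r.move_straight(list(p+[0,0,60]),q,150)
m=end-158*u+95*u; r.move_to(list(m+[0,0,180]),q); c,im=shot("wrist","w3"); shot("top","t3")
print(r.sense()["time"],m)
cv2.imwrite("pics/w3t3.png",np.hstack([im[:,60:450],load("t3")[1][110:320,260:420].repeat(2,0).repeat(2,1)[:384]]))
E
```

```text
6.075 0.2929825989923574 60.45018911361694 [-0.69912497 -0.36772325  4.02682641]
8.2 0.28785932602288394 60.677844285964966 [1.7891896  0.02286947 7.05791747] [ 451.49738908 -246.1839273     5.42717218]
10.0833 [ 526.14559988 -240.88069923    0.        ]
```

View pics/w3t3.png

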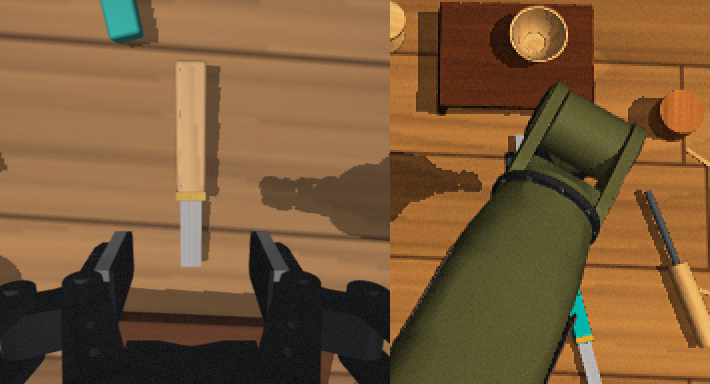

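The scraper is out and released. Its handle end is at full-frame (251,61), the ferrule at (251,195) and the tip at (251,266). I'll measure it, then view the drawer from close by.

```bash
python3 - <<'E'
from h import *
c,im=load("w3"); g=cv2.cvtColor(im,cv2.COLOR_BGR2GRAY)
def edges(v,lo,hi):
    d=np.diff(cv2.GaussianBlur(g,(1,5),0)[v,lo:hi].astype(float)); return d
m=np.zeros_like(g); m[45:192,225:275]=(g[45:192,225:275]>148)
k=max(cv2.findContours(m,0,2)[0],key=cv2.contourArea); b=cv2.boxPoints(cv2.minAreaRect(k)); print(b.round(1).tolist(),cv2.contourArea(k))
B=ray(c,b,26)[:,:2]; print("handle",B.round(1).tolist(), np.linalg.norm(np.roll(B,-1,0)-B,axis=1).round(1))
(vx,vy,x,y)=cv2.fitLine(np.float32(ray(c,np.argwhere(m)[:,::-1],26)[:,:2]),cv2.DIST_HUBER,0,.01,.01).ravel(); print("yaw",np.arctan(vy/vx),x,y)
print("tip",ray(c,[(251,266)],16).round(1),"ferr",ray(c,[(251,193)],26).round(1),"riserfront",ray(c,[(200,313),(300,321)],60).round(1).tolist())
q=down(0); r.move_to([566,190,175],list(q)); shot("wrist","w4"); print(r.sense()["time"])
c,im=load("w4"); cv2.imwrite("pics/w4b.png",cv2.resize(im,(800,600),interpolation=cv2.INTER_CUBIC))
E
```

```text
[[236.0, 62.0], [263.0, 62.0], [263.0, 191.0], [236.0, 191.0]] 3382.5
handle [[435.2, -258.7], [433.7, -237.0], [541.5, -228.5], [543.1, -252.4]] [ 21.8 108.1  24.  108.1]
yaw 0.06909726 485.82516 -243.8882
tip [[ 621.1 -233.7   16. ]] ferr [[ 544.1 -239.    26. ]] riserfront [[645.8, -276.5, 60.0], [647.9, -188.7, 60.0]]
12.1917
```

View pics/w4b.png

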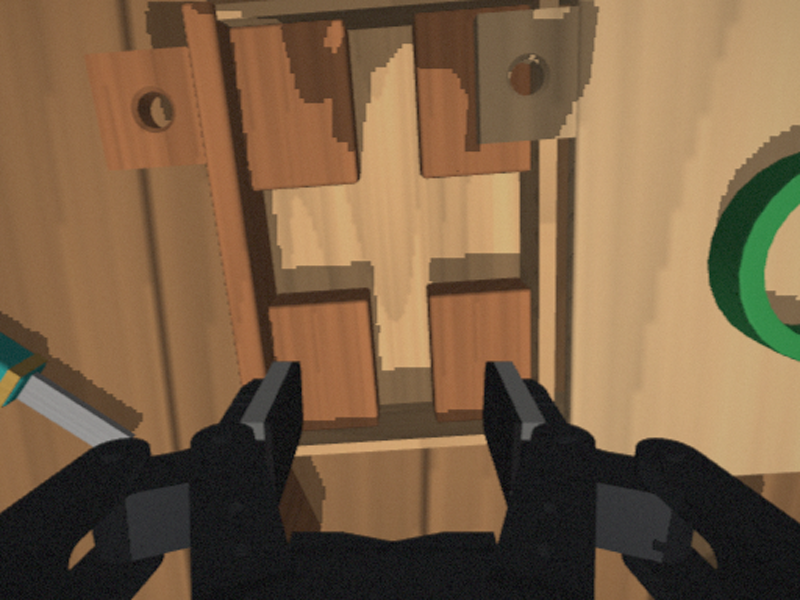

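w4 (800×600) shows the block top edges: the channel's left side (344,22)→(357,183) and (370,290)→(378,418), and its right side (414,15)→(421,178) and (428,285)→(433,415). The ear hole is at (528,74) and the tongue hole at (154,110).

```bash
python3 - <<'E'
from h import *
c,im=load("w4"); s=.64
g=lambda pts,z: ray(c,(np.array(pts,float)+.5)*s-.5,z)[:,:2]
L=g([(344,22),(357,183),(370,290),(378,418)],46); Rr=g([(414,15),(421,178),(428,285),(433,415)],46)
print(L.round(1).tolist(),Rr.round(1).tolist())
for X in (L,Rr): p=np.polyfit(X[:,1],X[:,0],1); print("yaw",-np.arctan(p[0]),"x at y=211:",np.polyval(p,211))
C=np.r_[L[1:3],Rr[1:3]]; print("centre",C.mean(0))
e=g([(528,74)],82)[0]; h=g([(154,110)],62)[0]; print("ear",e,"tongue",h,np.linalg.norm(e-h),"yaw",np.arctan2(*(e-h)[::-1]))
pan=g([(182,5),(242,370)],64); d=pan[0]-pan[1]; print("panel outer yaw",np.arctan2(-d[0],d[1]),pan)
y=.075; M=np.array([[np.cos(y),np.sin(y)],[-np.sin(y),np.cos(y)]])
print("ear rel centre in cab frame",M@(e-C.mean(0)),M@(h-C.mean(0)))
E
```

```text
[[543.6, 311.1], [548.3, 238.7], [554.2, 184.0], [557.9, 110.2]] [[575.6, 314.1], [579.9, 241.2], [584.3, 186.7], [588.5, 112.0]]
yaw 0.07354935989311354 x at y=211: 550.9831136149031
yaw 0.06491643228480613 x at y=211: 582.2369290003653
centre [566.67511753 212.66718096]
ear [620.8904442  284.70197883] tongue [458.80023316 271.87330257] 162.59708315144712 yaw 0.07898065049926281
panel outer yaw 0.07875026751241702 [[476.44742947 314.0145847 ]
 [489.63973022 146.84031669]]
ear rel centre in cab frame [59.46046385 67.7699564 ] [-103.13533108   67.12271595]
```

```bash
cat > place.py <<'E'
from h import *
yaw=.069; m=np.array([526.2,-240.7,0]); q=list(down(np.pi/2+yaw))
r.move_to(list(m+[0,0,60]),q); r.move_straight(list(m+[0,0,5]),q,100)
r.move_gripper(0.0,60); s=r.sense(); print(s["time"],s["finger_gap"],s["finger_force"])
r.move_straight(list(m+[0,0,60]),q,120); r.dwell(.15); r.move_straight(list(m+[0,0,160]),q,150)
t=np.array([566.7,211.7,0]); q=list(down(.073))
r.move_to(list(t+[0,0,150]),q)
r.move_straight(list(t+[0,0,62]),q,120); r.dwell(.2); s=r.sense(); print(s["time"],s["finger_gap"],s["finger_force"],s["ft_force"],s["eef_pos"])
shot("wrist","w5")
E
python3 place.py
```

```text
15.3 0.29475330570671454 60.0671911239624
19.9833 0.2881623289183659 59.06451165676117 [-0.42019147 -0.02085752 -1.98202715] [566.98967295 211.79954333  62.72522715]
```

View pics/w5.png

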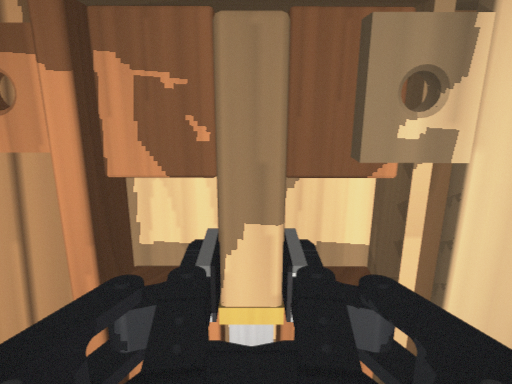

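w5: the handle (columns 217–288, centre 252) sits centred between the block outer edges (107 and 397, mid 252) and square to them. Lowering.

```bash
python3 - <<'E'
from h import *
t=np.array([566.7,211.7,0]); q=list(down(.073))
ok=True
for z in (46,36,28,24.5):
    r.move_straight(list(t+[0,0,z]),q,50); s=r.sense(); print(z,s["ft_force"].round(1),s["eef_pos"].round(1),s["time"])
    if s["ft_force"][2]>12: ok=False; print("contact"); break
if ok:
    r.move_gripper(0.5); r.dwell(.3)
    r.move_straight(list(t+[0,0,120]),q,120)
    r.move_to([566,170,200],list(down(.073))); r.dwell(.2); shot("wrist","w6"); print(r.sense()["time"])
E
```

```text
46 [ 1.   0.9 -1.5] [566.6 211.6  45.6] 20.5
36 [ 0.7  0.1 -1.2] [566.5 211.6  35.6] 20.85
28 [ 0.9 -1.  -0.5] [566.5 211.6  27.6] 21.1583
24.5 [-0.6  1.  -2.3] [566.6 211.7  24.3] 21.4083
23.675
```

```bash
python3 - <<'E'
from h import *
r.move_to([481,20,190],list(down(0))); r.dwell(.2); c,im=shot("wrist","w7"); print(r.sense()["time"],r.sense()["eef_pos"])
a=load("w6")[1]; cv2.imwrite("pics/w67.png",np.hstack([a[:300,110:510],im[40:340,60:460]]))
E
```

```text
24.65 [481.35392422  20.71208258 189.82133029]
```

View pics/w67.png

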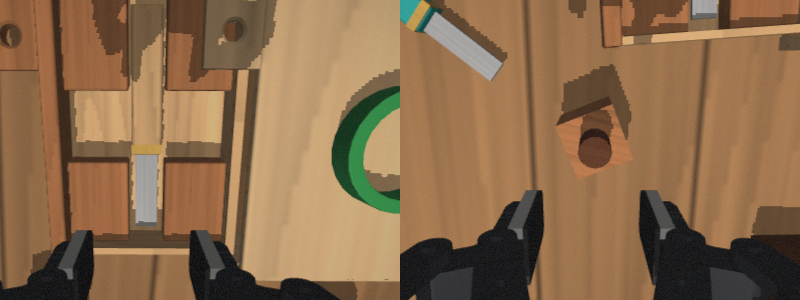

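In the left half (w6) the scraper lies down in the channel between the four blocks, with its ferrule at crop (147,149). In the right half (w7) the pin head sits on the stand, with its top at about crop (594,152), which is w7 (254,192). Now I'll shut the drawer and compute the pin position numerically.

```bash
python3 - <<'E'
from h import *
c,im=load("w7"); g=cv2.cvtColor(im,cv2.COLOR_BGR2GRAY); print(g[168:216:3,254],g[192,230:280:3])
m=np.zeros_like(g); m[165:220,225:285]=g[165:220,225:285]<62
k=max(cv2.findContours(m,0,2)[0],key=cv2.contourArea); (x,y),rad=cv2.minEnclosingCircle(k); print(cv2.boundingRect(k),(x,y),rad,ray(c,[(x,y)],85).round(1))
y=.073; u=np.array([np.cos(y),np.sin(y),0]); v=np.array([-np.sin(y),np.cos(y),0]); rc=np.array([566.7,211.0,0]); q=list(down(np.pi/2+y))
r.move_gripper(0.0)
P=lambda a,z: list(rc+a*u-40*v+[0,0,z])
r.move_to(P(-125,150),q); r.move_straight(P(-125,44),q,150)
r.move_straight(P(-83-11+155,44),q,90)
s=r.sense(); print(s["time"],s["ft_force"].round(1),s["eef_pos"].round(1))
for a in np.arange(63,76,1.5):
    r.move_straight(P(a,44),q,30); s=r.sense(); f=s["ft_force"]@u; print(a,f.round(1),(s["eef_pos"]-rc)@u)
    if f<-12: break
r.move_straight(P(a-40,44),q,150); r.move_straight(P(a-40,190),q,200); print(r.sense()["time"])
E
```

```text
[ 64  34  35  64  67  68  68  72  73  74  69  73  71  72 138 129] [138 133 133  68  72  74  72  78  73  73  74  73  75  71 112 131 133]
(240, 168, 30, 18) (254.5, 181.5) 14.916534423828125 [[483.8  24.8  85. ]]
29.425 [-0.4  0.  -0.6] [630.4 175.7  44.1]
63.0 0.0 63.17805839241226
64.5 0.3 64.63071630100197
66.0 0.2 66.10874262042316
67.5 0.1 67.6146440675014
69.0 -7.1 68.55485654248204
70.5 -22.2 68.53670565933339
32.225
```

```bash
python3 - <<'E'
from h import *
q=list(down(.073))
c,im=load("w7"); p=ray(c,[(255.3,192)],85)[0]; print("pin",p.round(1))
r.move_to([621,286,180],q); r.dwell(.25); shot("wrist","w8")
r.move_gripper(0.7)
r.move_to([p[0],p[1],150],q); r.dwell(.15); shot("wrist","w8p")
r.move_straight([p[0],p[1],59.5],q,80); r.move_gripper(0.0,40); s=r.sense(); print(s["time"],s["finger_gap"],s["finger_force"],s["ft_force"].round(1),s["eef_pos"].round(1))
r.move_straight([p[0],p[1],170],q,120); r.dwell(.25); shot("wrist","w9"); s=r.sense(); print(s["time"],s["finger_gap"],s["finger_force"],s["eef_pos"].round(1))
a=load("w8")[1]; b=load("w9")[1]; d=load("w8p")[1]
T=lambda i:cv2.resize(i,None,fx=4,fy=4,interpolation=cv2.INTER_CUBIC)
e=proj(load("w8")[0],[[621,285.5,82]])[0].astype(int); hd=proj(load("w9")[0],[[p[0],p[1],200]])[0].astype(int); h8=proj(load("w8p")[0],[[p[0],p[1],85]])[0].astype(int)
print(e,hd,h8); crop=lambda i,c:T(np.pad(i,((80,80),(80,80),(0,0)))[c[1]+80-50:c[1]+130,c[0]+80-33:c[0]+113])[:, :264]
cv2.imwrite("pics/m9.png",np.hstack([crop(a,e),crop(d,h8),crop(b,hd)]))
E
```

```text
pin [484.4  16.7  85. ]
37.7 0.28945893670102846 39.1111296415329 [-2.1  0.2  5.9] [484.6  16.7  59.9]
39.075 0.2882677130103436 39.24378991127014 [484.3  16.7 169.7]
[251 189] [252 284] [250 204]
```

View pics/m9.png

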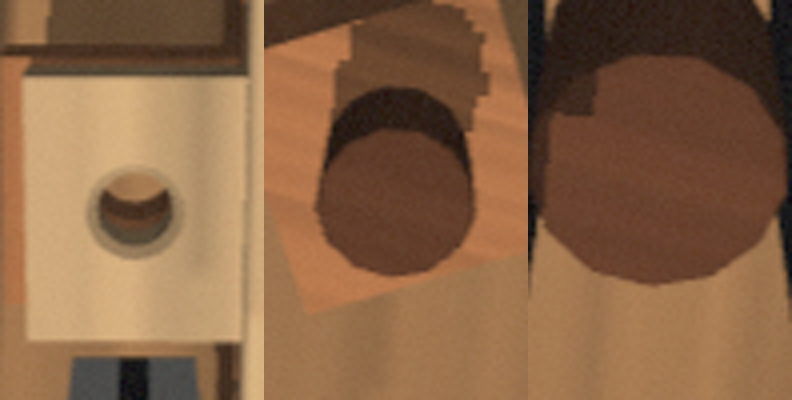

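Crop centres give the ear hole at w8 (251.7,191.6), the pin head top in the stand at w8p (249.7,204.1), and the head top in the hand at w9 (252.5,276.1).

```bash
python3 - <<'E'
from h import *
e=ray(load("w8")[0],[(251.7,191.6)],82)[0]; print("ear",e)
print("pin stand",ray(load("w8p")[0],[(249.7,204.1)],85)[0])
h=ray(load("w9")[0],[(252.5,276.1)],194.8)[0]; o=h-r.sense()["eef_pos"]; print("in-hand offset",o, "target",(e-o)[:2])
for n in ("w8","w8p","w9"): print(load(n)[0]["xyz"])
E
```

```text
ear [621.4383919  284.07964443  82.        ]
pin stand [483.8652202   16.81063541  85.        ]
in-hand offset [ 0.16802609  0.47440938 25.09796643] target [621.27036581 283.60523505]
[615.61722947 352.84396163 321.8481319 ]
[479.41390545  84.36710127 291.79431819]
[478.96072893  83.72120947 311.39407743]
```

```bash
python3 - <<'E'
from h import *
q=list(down(.073)); x,y=621.3,283.7
r.move_to([x,y,200],q); r.move_straight([x,y,143],q,120); r.dwell(.2); f0=r.sense()["ft_force"]; print(f0.round(1),r.sense()["eef_pos"].round(1))
for z in list(range(139,91,-4))+[90,88.5,87.5,87,86.5,86,85.5]:
    r.move_straight([x,y,z],q,40); s=r.sense(); f=s["ft_force"]-f0; print(z,f.round(1),s["eef_pos"].round(1)[2])
    if np.linalg.norm(f)>8: break
print(s["time"],s["finger_gap"])
E
```

```text
[-0.1  0.1 -1.1] [621.6 283.8 144. ]
139 [ 0.8 -0.8  1.6] 138.7
135 [-0.1  0.1 -0.2] 134.6
131 [-0.2 -0.9  0.6] 130.6
127 [-0.2 -0.4  1.3] 126.6
123 [-0.1  1.1  2.2] 122.6
119 [-0.1  0.5  0.9] 118.6
115 [-0.2  0.1  0.6] 114.7
111 [ 0.7 -0.   1.1] 110.7
107 [-0.9  0.1  0.4] 106.6
103 [ 0.3 -0.9  1.1] 102.6
99 [ 0.2 -0.4  0.6] 98.6
95 [-1.   0.8  1.6] 94.6
90 [ 0.2 -0.4  1.7] 89.6
88.5 [-0.8 -1.   1.1] 88.4
87.5 [0.4 0.4 1.1] 87.4
87 [ 0.8 -0.4  0.3] 87.0
86.5 [-3.3 -2.   5.8] 87.0
86 [-3.8 -2.6  9.7] 86.9
45.5833 0.285348646032019
```

The pin went in without resistance and its head met the ear at the expected height (TCP 87.0 mm). Releasing, backing off and checking.

```bash
python3 - <<'E'
from h import *
q=list(down(.073)); x,y=621.3,283.7
r.move_gripper(0.6); r.dwell(.2); r.move_straight([x,y,190],q,120); r.dwell(.4); c,im=shot("wrist","w10")
print(r.sense()["time"],r.sense()["ft_force"].round(1))
cv2.imwrite("pics/w10b.png",cv2.resize(im,(640,480)))
E
```

```text
47.625 [-0.5 -0.1 -0.1]
```

View pics/w10b.png

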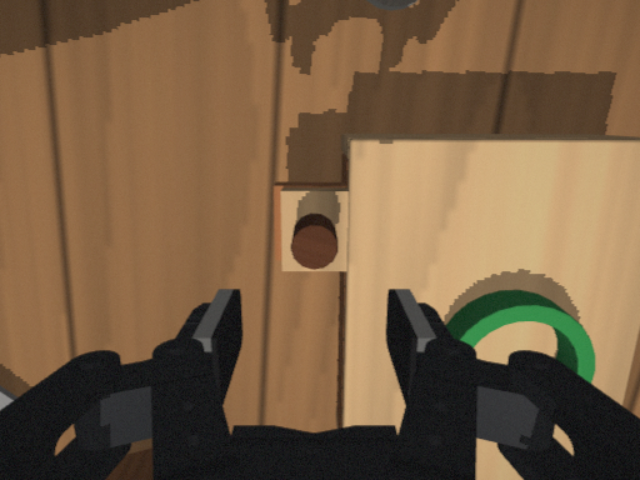

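The pin stands upright with its head on the ear at (315,245). The drawer is shut, with only the tongue's edge showing under the ear, and the robot is clear. Handing in.

```bash
python3 -c "
from workcell import r
print(r.finish_job())"
```

```text
the job is handed in; nothing more can be done
None
```

I handed the job in at about 48 s with the scraper laid flat in the drawer's recess, the drawer pushed to its stop and the pin down through both holes with its head on the ear; the hand-in call gave no verdict.

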